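# Shake a flask of board lacquer on the press-to-run shaker

### The job

The amber flask of lacquer has to be shaken before use: take the crumpled paper ball out of the flask shaker's sprung ring cradle and drop it in the waste bin, then take the amber flask with the orange cap, set it upright and centred in the ring cradle, press it down gently until the cradle is against its stop, and keep it pressed. Finish while still holding the flask pressed fully down; keep the flask upright throughout and leave everything else on the desk where it stands.

Things in the scene. Friction and masses are not known exactly. Their poses are not given: they have to be found in the camera images.
- shaker: Small flask shaker, a white round housing (116 mm across at the foot, 68 mm high) on rubber feet, fixed to the desk, with a grey control panel on its -x side, a coil spring above it and the black rubber ring cradle on top. Origin: centre of its underside, on the desk; z up. The cradle is straight above the origin.
- cradle_mouth (a point): Centre of the mouth of the black rubber ring cradle, at the level of its upper rim; moves down with the cradle. 108 mm above the desk when up. The ring is 64 mm across outside, 46 mm inside, open upwards, 16 mm deep. z up. A flask seated in it rests with its ball-shaped body on the ring's inner edge, the foot about 9 mm below the rim.
- cradle (a joint): How far the sprung ring cradle is pressed down, m: 0 = up, 0.009 = against its stop. It starts to move at about 4 N and needs about 10 N at the stop; the flask's own weight does not move it, and it springs up when let go.
- paper_ball: Off-white crumpled ball of paper, about 52 mm in diameter, stiff, 15 g, at the start lying in the ring cradle, its centre about 14 mm above the rim. Origin: its centre; its axes mean nothing.
- bin: Grey round desk waste bin, open on top, 125 mm high, 126 mm across at the rim, 100 mm at the foot, wall 3 mm, floor 5 mm, about 450 g, standing loose. Origin: centre of its underside; z up.
- flask_amber: THE FLASK TO SHAKE: amber-brown glass, orange cap. Round bottle: ball-shaped glass body 58 mm in diameter (its centre 27 mm up) on a flat foot 21 mm across, white label band, neck 24 mm, upright screw cap 34 mm in diameter from 62 to 86 mm up. Weighs 110 to 225 g. Origin: centre of the foot; z up. Stands on the green cutting mat (3 mm thick).
- flask_green: Green glass, white cap; not to be moved. Same shape as the amber one, on the mat.
- flask_clear: Clear glass, blue cap; not to be moved. Same shape as the amber one, on the mat.
- tumbler: Steel drinking tumbler with black lid, 87 mm across, 164 mm high; not to be moved. Origin: centre of its underside.
- battery: Black flat laptop battery pack with white adhesive frames, 85 x 195 x 7 mm, long along its y; not to be moved. Origin: centre of its underside.
- screwdriver: Screwdriver lying on the desk, 160 mm long along its x; not to be moved.
- screw_tray: Blue open screw tray 70 x 100 x 16 mm; not to be moved. Origin: centre of its underside.

How it is judged:
On the way, in this order (a step that is already met when the one before it is completed fails the run):
1. the paper ball lies in the waste bin, let go (horizontal distance between paper_ball and bin below 0.045 m and z of paper_ball in the frame of bin between 0.02 and 0.1 m and contact force between the fingers and paper_ball below 0.05 N), for 0.3 s.
2. the amber flask sits upright in the ring cradle and presses it fully down (value of joint cradle above 0.0065 m and horizontal distance between flask_amber and cradle_mouth below 0.005 m and z of flask_amber in the frame of cradle_mouth between -0.013 and -0.006 m and angle between flask_amber's own z axis and vertical below 0.15 rad and contact force between the fingers and flask_amber above 1 N), for 0.3 s.
At the end, for the whole second after the job is handed in: The amber flask sits in the ring cradle, centred within 5 mm, foot 6 to 13 mm below the rim, upright within 0.15 rad, and the fingers hold it still with the cradle pressed down by more than 6.5 of its 9 mm; the paper ball lies inside the bin (all of step 2 and horizontal distance between paper_ball and bin below 0.045 m and z of paper_ball in the frame of bin between 0.02 and 0.1 m and linear speed of flask_amber below 0.02 m/s); the arm keeps its last pose, push and grip.
It fails at once if another thing on the desk is pushed more than 30 mm or knocked over (distance of any of flask_green, flask_clear, tumbler, battery, screwdriver, screw_tray from where it was at the start of the episode above 0.03 m or angle between any of flask_green, flask_clear, tumbler's own z axis and vertical above 0.4 rad).
It fails at once if the waste bin is pushed more than 50 mm or tipped (distance of bin from where it was at the start of the episode above 0.05 m or angle between bin's own z axis and vertical above 0.4 rad).
It fails at once if the amber flask is tipped more than 45 degrees (angle between flask_amber's own z axis and vertical above 0.785 rad).
It fails at once if the amber flask is rammed into the cradle (over 60 N) (contact force between flask_amber and shaker above 60 N).
It also fails if it takes over 58 s, if anything falls off the work surface, if the arm or the gripper's body presses on something with over 40 N, if the wrist force passes 120 N, or if a joint passes its speed limit or range.

### The arm

A 6-joint arm with a two-finger parallel gripper is mounted at the origin on the work surface. World frame = base frame: x ahead of the robot, y to its left, z up, the work surface at z = 0. Lengths are in m, angles in rad, forces in N, time in s.
With the tool pointing down it reaches from about 0.35 to 0.775 m from the base axis. Payload 7.3 kg.
Tool frame: the origin (TCP) lies at the centre of the arm's flange, where the gripper is bolted on; the fingertips stand 178 mm ahead of it and the grasp point (between the pads) lies 159 mm ahead of it; z points along the fingers, y is the line along which they close (so a half turn about z gives the same grasp; the last joint's range is limited). The gripper opens to 92 mm and grips with 3 to 60 N. Pads are 19 mm wide; open, the fingers measure 130 mm over their backs; the gripper's body (75 mm by 190 mm) begins 47 mm behind the grasp point.
Start: joints at [0.973, 0.342, 1.524, -0, 1.275, -0.146], TCP at [0.229, 0.472, 0.405] pointing down, gripper open.
Joint ranges: [-2.53, 2.53], [-0.77, 2.02], [0.04, 2.7], [-1, 4.14], [0.28, 2.66], [-3.11, 3.11]. Speed limits (rad/s): [2.57, 2.57, 3.14, 3.14, 3.14, 3.14].

### API

Orientations are given as [roll, pitch, yaw] about the fixed x, y, z axes, in that order (R = Rz(yaw) Ry(pitch) Rx(roll)).
In Python, from cell import robot gives the robot as it stands.
- The arm moves only by the shell command python3 drive.py 'ROWS' [OPENING] [FORCE]. ROWS is a JSON list of rows, 1 to 8 of them, each of 6 numbers: dx, dy, dz in m, then a rotation vector rx, ry, rz in rad; each row shifts and turns the commanded pose from where the row before left it, along the tool's axes as they then stand; what a row does not reach is not made up. A row lasts 1/12 s, in which the tool goes at most 0.0417 m and 0.125 rad, less where a joint would pass 70% of its speed; a pose out of reach is approached as far as the arm can. OPENING is the finger opening in m, set as the command begins (- or left out keeps the last). The fingers move at their own pace and stop on an object; FORCE is the grip in N (left out, the last holds). Time passes only in rows, so rows that do not move let the fingers close. It prints the time, the measured TCP pose, the force, the opening and the grip force at its end.
- robot.observe(): the state, without advancing time (a new reading comes with each control period).
- robot.read_camera(name): name is "side" or "top"; returns a dict with "image" (384x512x3 uint8, red, green, blue), "fx", "fy", "cx", "cy" (pixels), "k1" (the pictures are not rectified: a ray, as slopes to the right and down, at radius r is drawn at 1 + k1 r^2 times it, then the intrinsics apply), "pose" (4x4, takes a point from camera to world coordinates). Camera axes: x right, y down, z forward; pixel columns grow to the right and rows downward; lengths in m; the calibration is good to about 2 mm. A picture is of the moment at which its call begins. There is no depth.
- robot.hand_in(): hands the job in; it is judged then, once.
The state is a dict: "time": time; "qpos": joint angles; "qvel": joint speeds; "joint_efforts": joint torques, N m; "tool_pos": TCP position; "tool_rot": TCP orientation; "contact_force": force on the tool from outside, world axes, zero at the start; "torque": the same for the moment, N m; "opening": finger opening in m; "grip_force": force on a finger pad.
Only numpy, scipy, OpenCV 4.12 (cv2) and the standard library are available. Lean on these libraries where they do the work, as an engineer would, in place of code of your own. Each camera call takes 0.05 s, during which the arm holds its last target. There are 200 camera calls.

## Working session

There is one attempt and no reset: what is moved stays moved. The work goes in short steps, Python scripts to look and compute and a shell command to move; the robot and the scene stay as the last step left them, time stands still between calls to the robot, and variables do not carry over. Pictures are saved under pics/ and viewed, at most 13 in all, crops included, and the job is handed in when it is done.

```bash
ls; mkdir -p pics; python3 - <<'E'
from cell import robot
import cv2
for n in("side","top"):
    c=robot.read_camera(n); cv2.imwrite(f"pics/{n}0.png",c["image"][:,:,::-1])
    print(n,c["fx"],c["fy"],c["cx"],c["cy"],c["k1"],c["pose"])
print(robot.observe())
E
```

```text
cell.py
drive.py
pics
side 349.30289664463646 349.30289664463646 256.60739139168913 186.15304461411202 -0.029430886915080428 [[ 0.81270651 -0.29772677  0.50086616  0.0442273 ]
 [-0.58266467 -0.41992836  0.69581754 -0.61437245]
 [ 0.00316439 -0.85733246 -0.51475338  0.59623633]
 [ 0.          0.          0.          1.        ]]
top 441.87327345873894 441.87327345873894 254.0076018998844 193.3138718835288 -0.01826288724224211 [[ 0.02583133 -0.98099166  0.19232292  0.24997678]
 [-0.9995179  -0.02202998  0.02187802  0.02094343]
 [-0.01722528 -0.19279534 -0.98108779  1.29941296]
 [ 0.          0.          0.          1.        ]]
{'time': 0.1, 'qpos': array([ 9.72968195e-01,  3.42651730e-01,  1.52489383e+00,  8.76464251e-06,
        1.27538676e+00, -1.45996020e-01]), 'qvel': array([ 2.23813525e-04, -2.31866851e-03, -3.64156972e-03, -7.58227143e-04,
        6.74433724e-06, -1.71918685e-03]), 'joint_efforts': array([ 1.40218217e-03, -4.32005024e+01, -2.44695890e+01,  7.19139981e-02,
        5.26250002e-02, -3.82908433e-05]), 'tool_pos': array([0.22913694, 0.47223461, 0.40412463]), 'tool_rot': array([-3.14026846e+00, -2.03184221e-04,  2.68975785e+00]), 'contact_force': array([-0.10525419, -0.3316892 ,  0.29661424]), 'torque': array([ 0.02859115, -0.0188096 ,  0.03833193]), 'grip_force': 0.0, 'opening': 0.09145467868387658}
```

View pics/side0.png

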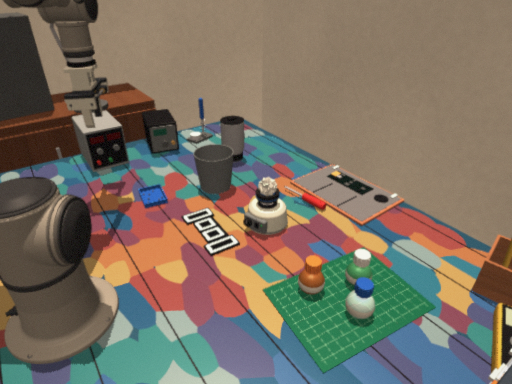

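View pics/top0.png

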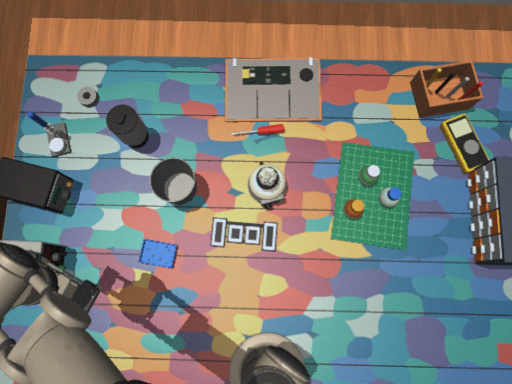

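```bash
cat > h.py <<'E'
from cell import robot
import numpy as np, cv2
def cams(): return {n:robot.read_camera(n) for n in("side","top")}
def ray(c,u,v):
    d=np.array([(u-c["cx"])/c["fx"],(v-c["cy"])/c["fy"]]); s=d.copy()
    for _ in range(8): s=d/(1+c["k1"]*(s@s))
    return c["pose"][:3,3], c["pose"][:3,:3]@np.r_[s,1]
def plane(c,uv,z):
    o,d=ray(c,*uv); return o+d*(z-o[2])/d[2]
def tri(c1,p1,c2,p2):
    A=np.zeros((3,3));b=np.zeros(3);R=[ray(c1,*p1),ray(c2,*p2)]
    for o,d in R:
        d=d/np.linalg.norm(d);P=np.eye(3)-np.outer(d,d);A+=P;b+=P@o
    x=np.linalg.solve(A,b)
    return x,[np.linalg.norm(np.cross(x-o,d/np.linalg.norm(d))) for o,d in R]
def proj(c,X):
    p=c["pose"][:3,:3].T@(np.asarray(X)-c["pose"][:3,3]); s=p[:2]/p[2]; s=s*(1+c["k1"]*(s@s))
    return c["fx"]*s[0]+c["cx"],c["fy"]*s[1]+c["cy"]
def blob(c,box,lo,hi):
    x0,y0,x1,y1=box; im=cv2.cvtColor(c["image"][y0:y1,x0:x1],cv2.COLOR_RGB2HSV)
    m=cv2.inRange(im,np.array(lo),np.array(hi))
    n,l,s,ce=cv2.connectedComponentsWithStats(m); k=1+np.argmax(s[1:,4])
    return ce[k]+[x0,y0], s[k]+[x0,y0,0,0,0]
E
python3 - <<'E'
from h import *
C=cams();s,t=C["side"],C["top"]
for name,bs,bt,lo,hi in [("amber",(298,250,328,275),(340,195,372,222),(5,190,150),(18,255,255)),
 ("blue",(350,275,380,300),(380,180,405,210),(100,130,60),(130,255,255)),
 ("white",(350,245,375,268),(362,162,385,180),(0,0,150),(180,60,255)),
 ("ball",(255,175,280,198),(255,162,282,186),(0,0,120),(180,70,255)),
 ("bin",(190,140,240,196),(148,155,200,206),(0,0,0),(180,70,140))]:
    a,sa=blob(s,bs,lo,hi);b,sb=blob(t,bt,lo,hi);print(name,a.round(1),sa,b.round(1),sb,*[np.round(q,4) for q in tri(s,a,t,b)])
def crop(c,b,f=8):
    x0,y0,x1,y1=b;return cv2.resize(c["image"][y0:y1,x0:x1,::-1],(400,300),interpolation=cv2.INTER_NEAREST)
cv2.imwrite("pics/crops.png",np.vstack([np.hstack([crop(s,(235,165,315,225+15)),crop(t,(240,150,296,192+10))]),np.hstack([crop(s,(290,245,390,320)),crop(t,(140,150,212,204+10))])]))
E
```

```text
Traceback (most recent call last):
  File "h.py", line 22, in blob
    n,l,s,ce=cv2.connectedComponentsWithStats(m); k=1+np.argmax(s[1:,4])
                                                      ~~~~~~~~~^^^^^^^^^
ValueError: attempt to get argmax of an empty sequence
```

```bash
python3 - <<'E'
from h import *
C=cams();s,t=C["side"],C["top"]
def crop(c,b):
    x0,y0,x1,y1=b;return cv2.resize(c["image"][y0:y1,x0:x1,::-1],(400,300),interpolation=cv2.INTER_NEAREST)
cv2.imwrite("pics/crops.png",np.vstack([np.hstack([crop(s,(235,170,315,230)),crop(t,(236,153,300,201))]),np.hstack([crop(s,(290,245,390,320)),crop(t,(140,150,220,210))])]))
for c,u,v in((s,313,262),(t,357,205),(s,363,255),(t,374,170),(s,365,285),(t,395,192),(s,266,186),(t,267,172)):
    print(cv2.cvtColor(c["image"][v:v+1,u:u+1],cv2.COLOR_RGB2HSV)[0,0])
for name,bs,bt,lo,hi in [("amber",(298,250,328,275),(340,195,372,222),(4,150,140),(22,255,255)),
 ("blue",(350,275,380,300),(380,180,405,210),(100,110,60),(130,255,255)),
 ("white",(350,245,375,268),(362,162,385,180),(0,0,130),(180,70,255)),
 ("ball",(255,175,280,198),(255,162,282,186),(0,0,110),(180,80,255)),
 ("bin",(190,140,240,196),(148,155,200,206),(0,0,0),(180,90,140))]:
  try:
    a,sa=blob(s,bs,lo,hi);b,sb=blob(t,bt,lo,hi);print(name,a.round(1),sa,b.round(1),sb,*[np.round(q,4) for q in tri(s,a,t,b)])
  except Exception as e: print(name,e)
E
```

```text
[ 15 185 243]
[ 20 169 213]
[ 33   9 247]
[106  23 234]
[108 183 201]
[109 177 207]
[ 18  60 124]
[ 23  34 180]
amber [310.5 264.3] [298 255  25  20 331] [357.3 205.3] [352 200  12  12 116] [ 0.4591 -0.2396  0.0771] [0.0033 0.0033]
blue [363.8 286.7] [355 277  19  21 305] [394.3 193.3] [388 187  14  13 130] [ 0.4982 -0.3456  0.0769] [0.0005 0.0005]
white [362.4 256.4] [354 248  17  19 234] [373.3 170.3] [367 165  13  12 124] [ 0.5627 -0.2879  0.079 ] [0.0005 0.0005]
ball [266.9 183.7] [255 175  25  20 344] [267.7 174.4] [255 164  27  22 448] [0.531  0.0121 0.1285] [0.0019 0.0019]
bin [215.9 165.2] [ 190  140   50   56 2053] [171.  177.8] [ 148  158   52   47 1209] [0.5311 0.2891 0.0651] [0.0011 0.0011]
```

View pics/crops.png

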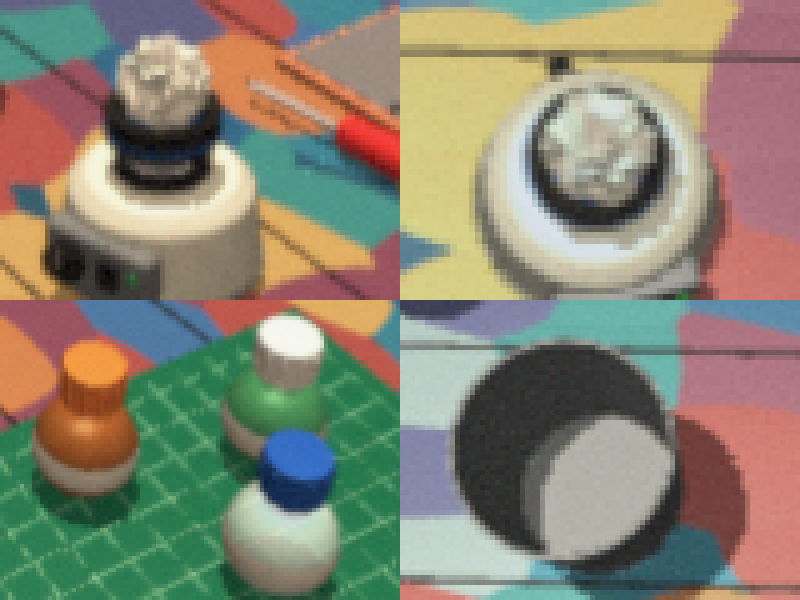

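```bash
python3 - <<'E'
from h import *
C=cams();s,t=C["side"],C["top"]
# refined orange mask centroids
a,sa=blob(s,(303,252,325,272),(8,170,150),(18,255,255)); print(a,sa)
b,sb=blob(t,(346,197,366,213),(4,140,120),(24,255,255)); print(b,sb)
P=lambda *q:print(*[np.round(x,4) for x in q])
P(*tri(s,(313.1,263.6),t,b)); P(plane(t,b,.087),plane(s,(313.1,263.6),.077))
P(*tri(s,(267.2,186.1),t,(267.7,175.7))); P(plane(t,(267.7,175.7),.122),plane(s,(267.2,186.1),.122),plane(t,(267.3,177.3),.108))
P(plane(t,(172.7,179.2),.125))
# ring dark mask
im=t["image"].astype(int).sum(2)[160:196,252:284]; m=(im<150).astype(np.uint8)
pts=cv2.findNonZero(m); print(cv2.boundingRect(pts),cv2.minEnclosingCircle(pts))
E
```

```text
[313.44444444 261.16049383] [305 255  17  14 162]
[354.7253886  206.12953368] [346 200  18  13 193]
[ 0.4621 -0.2365  0.0733] [0.0024 0.0024]
[ 0.4577 -0.2322  0.087 ] [ 0.4616 -0.2401  0.077 ]
[0.5302 0.0114 0.1213] [0.0008 0.0008]
[0.5307 0.011  0.122 ] [0.5286 0.0107 0.122 ] [0.5295 0.0119 0.108 ]
[0.5146 0.2707 0.125 ]
(6, 2, 20, 27) ((13.0, 15.0), 13.601571083068848)
```

```bash
cat >> h.py <<'E'
from scipy.spatial.transform import Rotation as Ro
def need(g):  # world target of the grasp point -> shift in tool axes, TCP above grasp
    o=robot.observe(); R=Ro.from_euler("xyz",o["tool_rot"]).as_matrix()
    d=R.T@(np.array(g)+[0,0,.159]-o["tool_pos"]); print("need",d.round(4),"rows",(np.linalg.norm(d)/.04).round(1),"rpy",o["tool_rot"].round(4))
E
python3 -c "
from h import *
need([.530,.011,.24])"
```

```text
need [-0.472  -0.2837  0.0057] rows 13.8 rpy [-3.1414 -0.      2.6898]
```

```bash
python3 drive.py '[[-0.0295,-0.0177,0,0,0,0],[-0.0295,-0.0177,0,0,0,0],[-0.0295,-0.0177,0,0,0,0],[-0.0295,-0.0177,0,0,0,0],[-0.0295,-0.0177,0,0,0,0],[-0.0295,-0.0177,0,0,0,0],[-0.0295,-0.0177,0,0,0,0],[-0.0295,-0.0177,0,0,0,0]]' 0.092 10
python3 drive.py '[[-0.0295,-0.0177,0,0,0,0],[-0.0295,-0.0177,0,0,0,0],[-0.0295,-0.0177,0,0,0,0],[-0.0295,-0.0177,0,0,0,0],[-0.0295,-0.0177,0,0,0,0],[-0.0295,-0.0177,0,0,0,0],[-0.0295,-0.0177,0,0,0,0],[0,0,0,0,0,0]]'
python3 -c "
from h import *
need([.530,.011,.131]);print(robot.observe()['qpos'])"
```

```text
time: 1.07
tool_pos: [0.3802, 0.2404, 0.4049]
tool_rot: [3.141, 0.0, 2.69]
contact_force: [1.2, 1.3, -0.1]
opening: 0.0921
grip_force: 0.0
time: 1.73
tool_pos: [0.5139, 0.0359, 0.4045]
tool_rot: [-3.141, 0.003, 2.685]
contact_force: [-0.4, -0.9, -0.8]
opening: 0.0917
grip_force: 0.0
need [-0.0251 -0.0151  0.1145] rows 3.0 rpy [-3.1407e+00  2.6000e-03  2.6854e+00]
[-0.07862986  0.32374623  1.55180549 -0.00186464  1.26399385 -1.19269938]
```

```bash
python3 drive.py '[[-0.025,-0.015,0,0,0,0],[0,0,0.03,0,0,0],[0,0,0.03,0,0,0],[0,0,0.02,0,0,0],[0,0,0,0,0,0]]'
python3 - <<'E'
from h import *
need([.530,.011,.131])
C=cams()
def crop(c,b):
    x0,y0,x1,y1=b;return cv2.resize(c["image"][y0:y1,x0:x1,::-1],(400,300),interpolation=cv2.INTER_NEAREST)
cv2.imwrite("pics/c2.png",np.hstack([crop(C["side"],(227,150,327,225)),crop(C["top"],(228,147,308,207))]))
E
```

```text
time: 2.15
tool_pos: [0.526, 0.0161, 0.3207]
tool_rot: [-3.139, -0.008, 2.689]
contact_force: [-1.2, -0.1, -0.7]
opening: 0.0916
grip_force: 0.0
need [-0.0061 -0.0027  0.0306] rows 0.8 rpy [-3.139  -0.0079  2.6894]
```

View pics/c2.png

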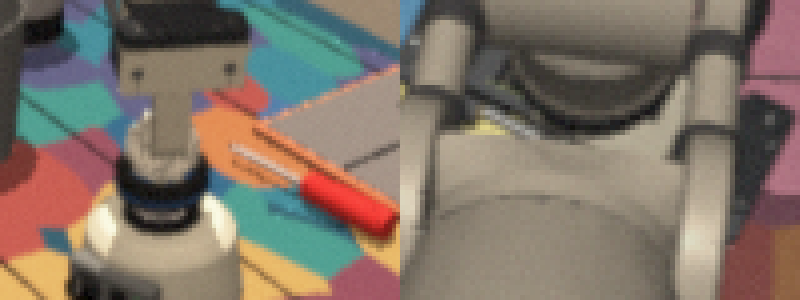

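The side view shows the near finger (crop 172,130) in front of the ball (crop 163,140), straddling it as planned; the top view is blocked by the arm. I'll lower and grip.

```bash
python3 drive.py '[[-0.006,-0.003,0.015,0,0,0],[0,0,0.013,0,0,0],[0,0,0,0,0,0]]'
python3 drive.py '[[0,0,0,0,0,0],[0,0,0,0,0,0],[0,0,0,0,0,0],[0,0,0,0,0,0],[0,0,0,0,0,0],[0,0,0,0,0,0]]' 0.03 8
python3 -c "
from h import *
need([.530,.011,.131])"
```

```text
time: 2.5
tool_pos: [0.5314, 0.0107, 0.2967]
tool_rot: [-3.142, -0.0, 2.69]
contact_force: [-0.9, -0.2, -0.1]
opening: 0.0916
grip_force: 0.0
time: 3.0
tool_pos: [0.5315, 0.0106, 0.2972]
tool_rot: [3.141, 0.001, 2.69]
contact_force: [-0.3, -0.1, 0.0]
opening: 0.0562
grip_force: 0.0
need [ 0.0015 -0.0003  0.0072] rows 0.2 rpy [3.1413e+00 7.0000e-04 2.6899e+00]
```

```bash
python3 drive.py '[[0.0015,0,0.007,0,0,0],[0,0,0,0,0,0]]' 0.06
python3 drive.py '[[0,0,0,0,0,0],[0,0,0,0,0,0],[0,0,0,0,0,0],[0,0,0,0,0,0],[0,0,0,0,0,0]]' 0.03 8
python3 drive.py '[[0,0,-0.02,0,0,0],[0,0,-0.03,0,0,0],[0,0,-0.03,0,0,0],[0,0,0,0,0,0]]'
python3 - <<'E'
from h import *
need([.5146,.2707,.19])
C=cams()
def crop(c,b):
    x0,y0,x1,y1=b;return cv2.resize(c["image"][y0:y1,x0:x1,::-1],(400,300),interpolation=cv2.INTER_NEAREST)
cv2.imwrite("pics/c3.png",crop(C["side"],(207,120,327,210)))
E
```

```text
time: 3.17
tool_pos: [0.5295, 0.0114, 0.2886]
tool_rot: [-3.141, -0.002, 2.69]
contact_force: [-0.8, -0.2, -0.7]
opening: 0.0596
grip_force: 0.0
time: 3.58
tool_pos: [0.5301, 0.0114, 0.2898]
tool_rot: [3.141, 0.0, 2.69]
contact_force: [0.9, 2.6, -1.6]
opening: 0.0513
grip_force: 8.0
time: 3.92
tool_pos: [0.5311, 0.0109, 0.3754]
tool_rot: [3.139, 0.01, 2.69]
contact_force: [1.2, -0.7, 0.9]
opening: 0.0511
grip_force: 8.0
need [0.1285 0.2265 0.0258] rows 6.5 rpy [3.1389 0.0098 2.6899]
```

View pics/c3.png

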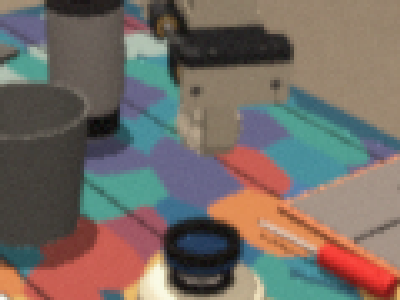

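Ball held, and the empty cradle is visible. Next, the bin.

```bash
python3 drive.py '[[0.016,0.0283,0,0,0,0],[0.016,0.0283,0,0,0,0],[0.016,0.0283,0,0,0,0],[0.016,0.0283,0,0,0,0],[0.016,0.0283,0,0,0,0],[0.016,0.0283,0,0,0,0],[0.016,0.0283,0,0,0,0],[0.016,0.0283,0,0,0,0]]'
python3 drive.py '[[0,0,0,0,0,0],[0,0,0,0,0,0],[0,0,0,0,0,0]]'
python3 - <<'E'
from h import *
need([.5146,.2707,.15])
C=cams()
def crop(c,b):
    x0,y0,x1,y1=b;return cv2.resize(c["image"][y0:y1,x0:x1,::-1],(400,300),interpolation=cv2.INTER_NEAREST)
cv2.imwrite("pics/c4.png",np.hstack([crop(C["side"],(155,110,275,200)),crop(C["side"],(242,168,298,210))]))
cv2.imwrite("pics/c5.png",np.hstack([crop(C["top"],(236,153,300,201)),crop(C["top"],(330,182,382,221))]))
E
```

```text
time: 4.68
tool_pos: [0.5132, 0.2721, 0.368]
tool_rot: [-3.139, -0.002, 2.69]
contact_force: [0.9, -1.0, 0.1]
opening: 0.0516
grip_force: 8.0
time: 4.93
tool_pos: [0.5136, 0.2704, 0.3684]
tool_rot: [-3.139, -0.001, 2.69]
contact_force: [0.2, -0.5, -1.0]
opening: 0.0515
grip_force: 8.0
need [-0.0009  0.0009  0.0594] rows 1.5 rpy [-3.1393e+00 -1.3000e-03  2.6903e+00]
```

View pics/c4.png

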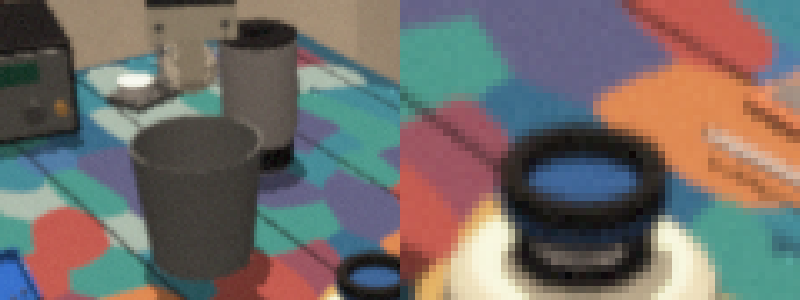

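View pics/c5.png

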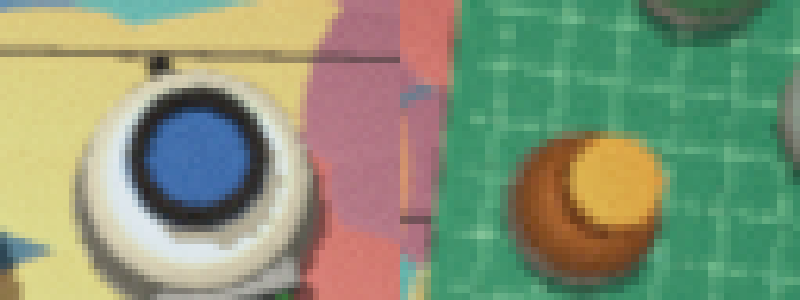

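The ball is above the bin (side crop 187,65; bin rim centre 196,145). The empty ring is centred at about (267.1,177.4) in the top image and (267.1,191.7) in the side image. The amber cap top is at (357.6,205.2) in the top image. Next I'll lower and release.

```bash
python3 drive.py '[[0,0.001,0.03,0,0,0],[0,0,0.03,0,0,0],[0,0,0,0,0,0],[0,0,0,0,0,0]]'
python3 drive.py '[[0,0,0,0,0,0],[0,0,0,0,0,0],[0,0,0,0,0,0],[0,0,0,0,0,0],[0,0,0,0,0,0],[0,0,0,0,0,0]]' 0.085
python3 drive.py '[[0,0,-0.03,0,0,0],[0,0,-0.03,0,0,0],[0,0,-0.03,0,0,0],[0,0,0,0,0,0]]'
python3 - <<'E'
from h import *
C=cams();s,t=C["side"],C["top"]
P=lambda *q:print(*[np.round(x,4) for x in q])
P(plane(t,(267.1,177.4),.108),plane(s,(267.1,191.7),.108),*tri(s,(267.1,191.7),t,(267.1,177.4)))
P(plane(t,(357.6,205.2),.089),plane(s,(313.1,263.6),.077),*tri(s,(313.1,261),t,(357.6,205.2)))
need([.4615,-.2395,.21])
E
```

```text
time: 5.37
tool_pos: [0.5142, 0.2705, 0.3088]
tool_rot: [-3.139, -0.002, 2.688]
contact_force: [0.9, -0.3, 0.2]
opening: 0.0517
grip_force: 8.0
time: 5.87
tool_pos: [0.5142, 0.2717, 0.3103]
tool_rot: [3.141, 0.001, 2.69]
contact_force: [0.8, 0.3, -0.2]
opening: 0.084
grip_force: 0.0
time: 6.2
tool_pos: [0.5149, 0.2721, 0.4063]
tool_rot: [3.133, 0.008, 2.69]
contact_force: [1.2, -0.5, 0.2]
opening: 0.0852
grip_force: 0.0
[0.5292 0.0125 0.108 ] [0.5253 0.0064 0.108 ] [0.5302 0.0125 0.1032] [0.0001 0.0001]
[ 0.4602 -0.2397  0.089 ] [ 0.4616 -0.2401  0.077 ] [ 0.4606 -0.2404  0.0852] [0.0003 0.0003]
need [-0.1757 -0.483   0.0313] rows 12.9 rpy [3.1394e+00 2.0000e-03 2.6900e+00]
```

```bash
python3 drive.py '[[-0.011,-0.0302,0,0,0,0],[-0.011,-0.0302,0,0,0,0],[-0.011,-0.0302,0,0,0,0],[-0.011,-0.0302,0,0,0,0],[-0.011,-0.0302,0,0,0,0],[-0.011,-0.0302,0,0,0,0],[-0.011,-0.0302,0,0,0,0],[-0.011,-0.0302,0,0,0,0]]' 0.085
python3 drive.py '[[-0.011,-0.0302,0,0,0,0],[-0.011,-0.0302,0,0,0,0],[-0.011,-0.0302,0,0,0,0],[-0.011,-0.0302,0,0,0,0],[-0.011,-0.0302,0,0,0,0],[-0.011,-0.0302,0,0,0,0],[-0.011,-0.0302,0,0,0,0],[-0.011,-0.0302,0,0,0,0]]'
python3 drive.py '[[0,0,0.03,0,0,0],[0,0,0.03,0,0,0],[0,0,0,0,0,0],[0,0,0,0,0,0]]'
python3 - <<'E'
from h import *
need([.4605,-.240,.078])
C=cams()
def crop(c,b):
    x0,y0,x1,y1=b;return cv2.resize(c["image"][y0:y1,x0:x1,::-1],(400,300),interpolation=cv2.INTER_NEAREST)
cv2.imwrite("pics/c6.png",np.hstack([crop(C["side"],(255,210,375,300)),crop(C["top"],(140,150,212,204))]))
E
```

```text
time: 6.97
tool_pos: [0.4871, 0.0145, 0.3983]
tool_rot: [-3.141, -0.003, 2.69]
contact_force: [0.4, 0.1, 0.4]
opening: 0.085
grip_force: 0.0
time: 7.63
tool_pos: [0.4609, -0.2413, 0.3981]
tool_rot: [3.141, -0.003, 2.69]
contact_force: [0.4, 0.6, 0.2]
opening: 0.0849
grip_force: 0.0
time: 7.97
tool_pos: [0.461, -0.2396, 0.3379]
tool_rot: [3.14, -0.006, 2.69]
contact_force: [1.1, 0.2, 1.4]
opening: 0.085
grip_force: 0.0
need [-0.0003 -0.0007  0.1009] rows 2.5 rpy [ 3.1405 -0.0057  2.6896]
```

View pics/c6.png

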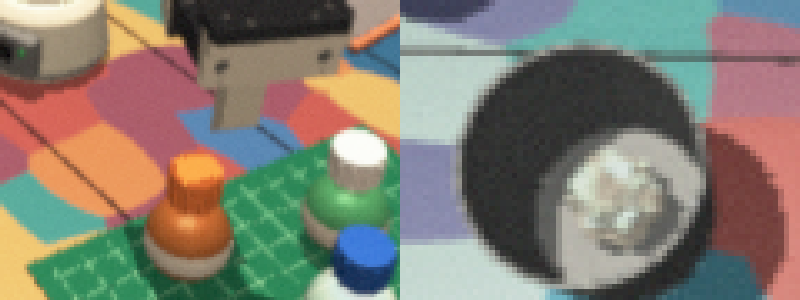

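The ball lies in the bin (crop 622,197). The gripper stands above the amber flask (crop 197,170). Descending.

```bash
python3 drive.py '[[0,-0.0007,0.03,0,0,0],[0,0,0.03,0,0,0],[0,0,0.025,0,0,0],[0,0,0.015,0,0,0],[0,0,0,0,0,0],[0,0,0,0,0,0]]' 0.07
python3 - <<'E'
from h import *
need([.4605,-.240,.078])
t=robot.read_camera("top"); print(plane(t,(179.5,185),.031))
E
```

```text
time: 8.57
tool_pos: [0.4619, -0.2405, 0.2408]
tool_rot: [-3.141, 0.001, 2.691]
contact_force: [0.9, -0.6, 1.1]
opening: 0.0701
grip_force: 0.0
need [ 0.0015 -0.0002  0.0038] rows 0.1 rpy [-3.1415e+00  1.2000e-03  2.6905e+00]
[0.51865521 0.26942936 0.031     ]
```

```bash
python3 drive.py '[[0.0015,0,0.004,0,0,0],[0,0,0,0,0,0]]'
python3 drive.py '[[0,0,0,0,0,0],[0,0,0,0,0,0],[0,0,0,0,0,0],[0,0,0,0,0,0],[0,0,0,0,0,0],[0,0,0,0,0,0],[0,0,0,0,0,0],[0,0,0,0,0,0]]' 0.02 10
python3 drive.py '[[0,0,0,0,0,0],[0,0,0,0,0,0]]' 0.02 40
python3 drive.py '[[0,0,-0.02,0,0,0],[0,0,-0.03,0,0,0],[0,0,-0.03,0,0,0],[0,0,-0.03,0,0,0],[0,0,-0.02,0,0,0],[0,0,0,0,0,0]]'
python3 - <<'E'
from h import *
need([.5300,.0118,.21])
C=cams()
def crop(c,b):
    x0,y0,x1,y1=b;return cv2.resize(c["image"][y0:y1,x0:x1,::-1],(400,300),interpolation=cv2.INTER_NEAREST)
cv2.imwrite("pics/c7.png",crop(C["side"],(255,180,375,270)))
E
```

```text
time: 8.78
tool_pos: [0.4601, -0.2398, 0.2367]
tool_rot: [-3.141, 0.002, 2.69]
contact_force: [0.3, 0.2, -0.3]
opening: 0.07
grip_force: 0.0
time: 9.45
tool_pos: [0.4599, -0.2399, 0.2357]
tool_rot: [3.142, 0.0, 2.69]
contact_force: [0.3, -0.7, -0.5]
opening: 0.0338
grip_force: 10.0
time: 9.62
tool_pos: [0.4599, -0.2399, 0.2357]
tool_rot: [3.142, 0.0, 2.69]
contact_force: [0.7, -0.3, 0.0]
opening: 0.0332
grip_force: 40.0
time: 10.12
tool_pos: [0.4605, -0.2402, 0.3698]
tool_rot: [-3.14, 0.008, 2.69]
contact_force: [0.5, -0.5, -1.6]
opening: 0.0332
grip_force: 40.0
need [4.750e-02 2.571e-01 1.000e-04] rows 6.5 rpy [-3.1404  0.0076  2.6899]
```

View pics/c7.png

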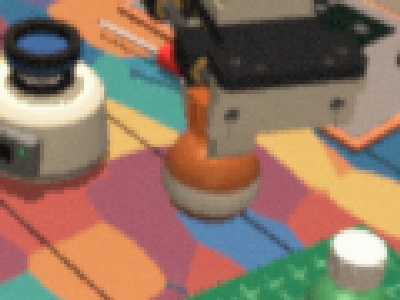

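```bash
python3 - <<'E'
from h import *
s=robot.read_camera("side"); p=robot.observe()["tool_pos"]
c=p-[0,0,.2057]; x=np.array([-.9,.4366,0])
print(p,proj(s,c),proj(s,c+.005*x))
# label band / body rows: horizontal extents of white label + amber body
im=cv2.cvtColor(s["image"],cv2.COLOR_RGB2HSV)
for v in (228,230,232,234,236,238,240): print(v,[tuple(int(k) for k in im[v,u]) for u in (302,303,304,305,306)],[tuple(int(k) for k in im[v,u]) for u in (330,331,332,333,334,335)])
cv2.imwrite("pics/c8.png",np.hstack([cv2.resize(s["image"][205:250,290:350,::-1],(400,300),interpolation=cv2.INTER_NEAREST)]))
E
```

```text
[ 0.4595281  -0.23957324  0.36438542] (np.float64(315.7884710677434), np.float64(233.44309922938118)) (np.float64(313.37472658650523), np.float64(233.70902685695347))
228 [(176, 116, 165), (5, 148, 136), (9, 179, 141), (11, 189, 151), (11, 192, 159)] [(179, 117, 166), (175, 115, 168), (174, 118, 168), (175, 118, 169), (176, 116, 169), (176, 118, 168)]
230 [(2, 87, 132), (9, 157, 122), (9, 184, 136), (10, 192, 146), (10, 197, 153)] [(8, 164, 143), (178, 119, 157), (175, 113, 170), (175, 117, 168), (175, 117, 170), (175, 118, 166)]
232 [(7, 73, 126), (11, 94, 120), (9, 159, 127), (10, 182, 136), (10, 193, 144)] [(10, 184, 133), (6, 122, 134), (175, 118, 164), (175, 116, 169), (175, 116, 172), (175, 116, 171)]
234 [(9, 68, 128), (16, 63, 121), (14, 93, 126), (10, 143, 125), (11, 187, 128)] [(9, 147, 127), (4, 88, 145), (175, 115, 168), (174, 117, 170), (175, 116, 169), (175, 114, 168)]
236 [(3, 80, 131), (13, 63, 121), (17, 58, 128), (15, 62, 132), (15, 70, 135)] [(13, 81, 138), (3, 78, 148), (176, 110, 169), (174, 113, 171), (175, 117, 168), (174, 119, 169)]
238 [(177, 99, 152), (8, 73, 123), (14, 65, 122), (17, 60, 127), (17, 60, 136)] [(12, 66, 140), (176, 95, 155), (175, 118, 168), (175, 118, 171), (175, 116, 171), (174, 116, 172)]
240 [(175, 112, 168), (177, 97, 150), (4, 73, 133), (14, 63, 118), (17, 59, 126)] [(1, 79, 142), (175, 118, 164), (175, 116, 169), (175, 116, 171), (175, 118, 171), (175, 116, 171)]
```

View pics/c8.png

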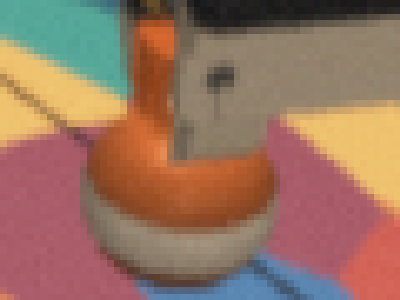

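```bash
python3 drive.py '[[0,0,-0.02,0,0,0],[0.005,0.025,0,0,0,0],[0.005,0.0285,0,0,0,0],[0.005,0.0285,0,0,0,0],[0.005,0.0285,0,0,0,0],[0.005,0.0285,0,0,0,0],[0.005,0.0285,0,0,0,0],[0.005,0.0285,0,0,0,0]]'
python3 drive.py '[[0.005,0.025,0,0,0,0],[0.005,0.02,0,0,0,0],[0.0025,0.015,0,0,0,0],[0,0,0,0,0,0],[0,0,0,0,0,0],[0,0,0,0,0,0]]'
python3 - <<'E'
from h import *
need([.5298,.0120,.185])
s=robot.read_camera("side"); p=robot.observe()["tool_pos"]
print(p,proj(s,p-[0,0,.2057]),proj(s,[.5298,.012,.108]))
E
```

```text
time: 10.93
tool_pos: [0.5139, -0.0468, 0.3834]
tool_rot: [-3.141, -0.004, 2.69]
contact_force: [-0.1, -1.3, -1.6]
opening: 0.0328
grip_force: 40.0
time: 11.43
tool_pos: [0.5287, 0.0108, 0.3843]
tool_rot: [-3.14, -0.002, 2.69]
contact_force: [0.0, -0.1, -1.8]
opening: 0.0332
grip_force: 40.0
need [-0.0005  0.0016  0.0403] rows 1.0 rpy [-3.1404e+00 -2.5000e-03  2.6898e+00]
[0.5287346  0.01049436 0.38466129] (np.float64(267.70612949598853), np.float64(167.00928301455647)) (np.float64(267.1638492860219), np.float64(190.27579735604093))
```

Lower so the foot is about 3 mm above the rim level, then look.

```bash
python3 drive.py '[[-0.0005,0.0015,0.02,0,0,0],[0,0,0.018,0,0,0],[0,0,0,0,0,0],[0,0,0,0,0,0],[0,0,0,0,0,0]]'
python3 - <<'E'
from h import *
need([.5298,.0120,.1727])
s=robot.read_camera("side"); p=robot.observe()["tool_pos"]
print(p,proj(s,p-[0,0,.2057]),robot.observe()["contact_force"])
cv2.imwrite("pics/c9.png",cv2.resize(s["image"][150:222,220:316,::-1],(800,600),interpolation=cv2.INTER_NEAREST))
E
```

```text
time: 11.9
tool_pos: [0.5303, 0.0117, 0.3485]
tool_rot: [3.141, 0.001, 2.689]
contact_force: [0.7, -1.2, -2.1]
opening: 0.0331
grip_force: 40.0
need [0.0006 0.     0.0168] rows 0.4 rpy [3.1413e+00 9.0000e-04 2.6889e+00]
[0.53035503 0.01184339 0.34882808] (np.float64(267.6211255295801), np.float64(178.79003096493892)) [-0.32187677 -0.57583678 -2.51581069]
```

View pics/c9.png

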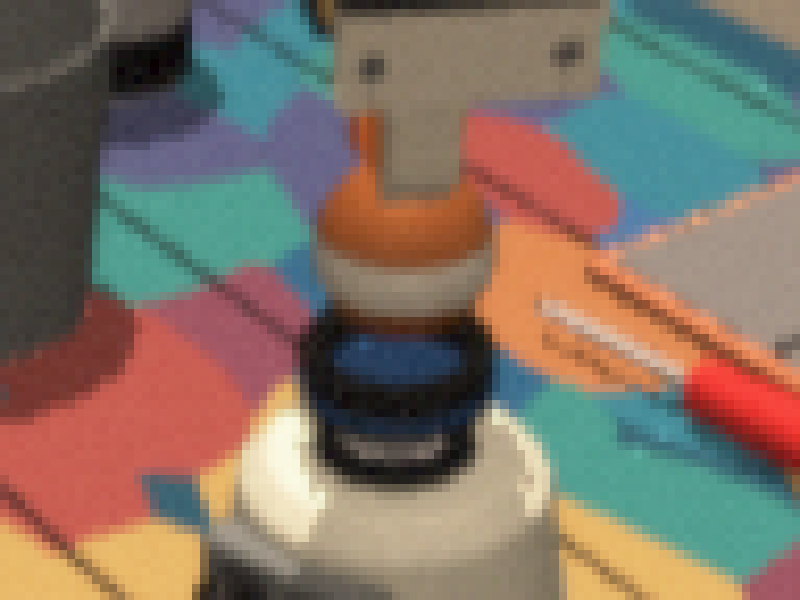

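The flask body is centred at crop x 405 and the ring at x 398, so the flask sits about 1.5 mm to the right. I'll trim that and lower gently.

```bash
python3 drive.py '[[0.0015,0,0.005,0,0,0],[0,0,0.005,0,0,0],[0,0,0.002,0,0,0],[0,0,0,0,0,0],[0,0,0,0,0,0]]'
python3 drive.py '[[0,0,0.002,0,0,0],[0,0,0.002,0,0,0],[0,0,0,0,0,0],[0,0,0,0,0,0]]'
```

```text
time: 12.37
tool_pos: [0.5287, 0.013, 0.3356]
tool_rot: [-3.142, -0.0, 2.69]
contact_force: [0.3, 0.5, -2.4]
opening: 0.0335
grip_force: 40.0
time: 12.7
tool_pos: [0.529, 0.0129, 0.3322]
tool_rot: [3.141, 0.001, 2.69]
contact_force: [0.1, -0.7, 1.3]
opening: 0.0335
grip_force: 40.0
```

```bash
python3 drive.py '[[0,0,0.0015,0,0,0],[0,0,0.0015,0,0,0],[0,0,0.0015,0,0,0],[0,0,0,0,0,0],[0,0,0,0,0,0]]'
python3 drive.py '[[0,0,0.0015,0,0,0],[0,0,0.0015,0,0,0],[0,0,0,0,0,0],[0,0,0,0,0,0]]'
```

```text
time: 13.12
tool_pos: [0.5289, 0.0129, 0.3276]
tool_rot: [3.141, 0.001, 2.69]
contact_force: [1.4, -1.6, 4.4]
opening: 0.0332
grip_force: 40.0
time: 13.45
tool_pos: [0.529, 0.0129, 0.3248]
tool_rot: [3.141, 0.002, 2.69]
contact_force: [1.8, -1.0, 6.9]
opening: 0.0329
grip_force: 40.0
```

```bash
python3 drive.py '[[0,0,0.001,0,0,0],[0,0,0.001,0,0,0],[0,0,0,0,0,0],[0,0,0,0,0,0]]'
python3 drive.py '[[0,0,0.0007,0,0,0],[0,0,0,0,0,0],[0,0,0,0,0,0]]'
```

```text
time: 13.78
tool_pos: [0.529, 0.0129, 0.323]
tool_rot: [3.141, 0.002, 2.69]
contact_force: [1.7, -0.8, 7.4]
opening: 0.033
grip_force: 40.0
time: 14.03
tool_pos: [0.529, 0.0129, 0.3228]
tool_rot: [3.141, 0.003, 2.69]
contact_force: [0.3, -1.4, 10.4]
opening: 0.0335
grip_force: 40.0
```

```bash
python3 drive.py '[[0,0,0.0005,0,0,0],[0,0,0,0,0,0],[0,0,0,0,0,0],[0,0,0,0,0,0],[0,0,0,0,0,0]]'
python3 - <<'E'
from h import *
s=robot.read_camera("side")
cv2.imwrite("pics/c10.png",cv2.resize(s["image"][150:222,220:316,::-1],(800,600),interpolation=cv2.INTER_NEAREST))
E
```

```text
time: 14.45
tool_pos: [0.5291, 0.0129, 0.3227]
tool_rot: [3.141, 0.003, 2.69]
contact_force: [-0.9, -1.7, 13.2]
opening: 0.033
grip_force: 40.0
```

View pics/c10.png

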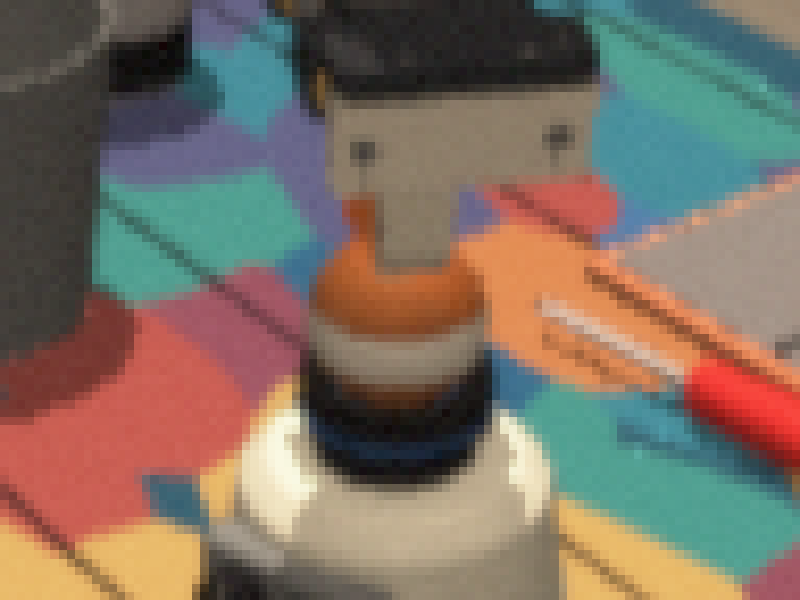

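The flask is seated upright (body centre at crop x 397, ring at x 398) and the cradle is against its stop: force rises to 13 N with no further travel. The pose has held for more than 0.3 s, so I'm handing in.

```bash
python3 -c "
from cell import robot
print(robot.hand_in())"
```

```text
the job is handed in; nothing more can be done
None
```

The paper ball is in the bin, and I handed in at about 14.5 s with the amber flask upright in the ring cradle and still held against its stop; no verdict came back.

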